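# Secure the hold-down frame of a bottle leak-test rack

### The arm

A 6-joint arm with a two-finger parallel gripper is mounted at the origin on the work surface. World frame = base frame: x ahead of the robot, y to its left, z up, the work surface at z = 0. Lengths are in m, angles in rad, forces in N, time in s.
With the tool pointing down it reaches from about 0.375 to 0.925 m from the base axis. Payload 5.7 kg.
Tool frame: the origin (TCP) lies midway between the tips of the shut fingers; the grasp point (between the pads) lies 19 mm behind it; z points along the fingers, x is the direction in which the jaws open and shut, and the axes are right-handed (so a half turn about z gives the same grasp; the last joint's range is limited). The gripper opens to 88 mm and grips with 3 to 60 N. Pads are 20 mm wide; open, the fingers measure 115 mm over their backs; the gripper's body (75 mm by 178 mm) begins 61 mm behind the grasp point.
Start: joints at [1.029, 0.359, 1.51, -0, 1.272, -0.115], TCP at [0.248, 0.546, 0.187] pointing down, gripper open.
Joint ranges: [-2.97, 2.97], [-1.01, 2.36], [0.21, 2.38], [-0.96, 4.11], [0.2, 2.71], [-2.98, 2.98]. Speed limits (rad/s): [2.39, 2.39, 3.14, 3.14, 3.14, 3.14].

### API

Orientations are given as a rotation vector (axis times angle).
In Python, from workcell import ctrl gives the robot as it stands. The module is installed in compiled form; this text tells all that it offers.
- The arm moves only by the tool jog_arm, never from a script. Its argument "increments" is a list of rows, each a list of 2 entries, a list of its own where there are three numbers: the shift along the world's x, y, z scaled (see below), then the turn, a rotation vector about the world's x, y, z scaled (see below). A call has 1 to 12 rows; each row shifts and turns the commanded pose from where the row before left it; what a row does not reach is not made up. The controller multiplies each number of a shift by 0.06 m and each number of a turn by 0.15 rad. A row lasts 1/8 s, in which the tool goes at most 62.5 mm and 10.7 degrees, less where a joint would pass 70% of its speed; a pose out of reach is approached as far as the arm can. A call with a number of a shift or a turn outside -1 to 1 is refused whole. A call with a gripper value outside its range is refused whole. "jaw" is the opening, from -1 (shut) to 1 (fully open), set as the call begins (left out, the last holds). The fingers move at their own pace and stop on an object; "force" is the grip in N (left out, the last holds). Time passes only in rows, so rows that do not move let the fingers close. It gives the time, the measured TCP pose, the force and the opening at its end, in the units of the state.
- ctrl.get_obs(): the state, without advancing time (a new reading comes with each control period).
- ctrl.camera(name): name is "side" or "top" or "wrist"; returns the picture (400x640x3 uint8, red, green, blue); there is no depth.
- ctrl.camera_info(name): a dict with "fx", "fy", "cx", "cy" (pixels), "eye" and "attitude" of the camera in the world. Camera axes: x right, y up, looking along -z (the intrinsics and any distortion apply to the point x, -y, -z); pixel columns grow to the right and rows downward; lengths in m; the calibration is good to about 2 mm. The wrist camera is an equidistant fisheye: a pixel r from the principal point sees the ray r / f radians off the axis. A picture is of the moment at which its call begins: read the wrist's pose just before it. camera_info takes no time and is no camera call; for the wrist camera it gives the pose at the moment of the call.
- ctrl.finish_job(): hands the job in, once; it reports no verdict.
The state is a dict: "time_s": time; "joint_pos": joint angles; "qd": joint speeds; "effort": joint torques, N m; "tcp_pos": TCP position; "orientation": TCP orientation; "wrist_force": force on the tool from outside, world axes, zero at the start; "wrist_torque": the same for the moment, N m; "gripper_width": finger opening in m.
Only numpy, scipy, OpenCV 4.12 (cv2) and the standard library are available. Lean on these libraries where they do the work, as an engineer would, in place of code of your own. Each camera call takes 0.05 s, during which the arm holds its last target. There are 200 camera calls.

### The job

The rack of serum bottles is about to be turned over for its leak test. Lower the open hold-down frame gently onto the bottles and secure it with both turnbuttons, each turned until it points straight in over the frame's front bar; the sprung bar has to be held down below a turnbutton while that one is turned over it. The bottles are glass, so press no harder than it takes, and leave the other things on the table where they are.

Things in the scene. Friction and masses are not known exactly. Their poses are not given: they have to be found in the camera images.
- leak_rack: White rack: base plate 262 x 310 x 6 mm, four posts (168 mm high, y +-142). Origin on the table, at mid width; x points from the front rail (x -142 mm) to the hinge, y left seen from the front, z up. On the posts a cage with all other parts (rails, bottles, frame, turnbuttons) is clamped at a height set for the batch, 0 to 40 mm above its lowest, not measured: find it by touch. Heights below are for the lowest setting.
- hold_frame (a joint): Angle of the hold-down frame (rad): 0 = level, larger = open; its hinge axis runs along the rack's y at x +70, z +125 mm (plus cage setting). Stiff hinge: stays at any angle (2 N at the bar to move it). Front bar: steel, 20 mm deep, 258 long, 24 high, its middle 170 mm from the axis and level with it. Bow handle over it: rod 10 mm thick, 90 mm long along y, 170 mm out and 52 mm above, square to the frame.
- bottle_tray (a joint): How far the twelve bottles (white, clear caps) are pushed down into the rubber mat under their tray (m). A sprung strip under the frame meets their caps at frame angle 0.16 and pushes back: 9 N at the front bar at angle 0.056, 13 N at about 0.036, where it goes solid and only the mat gives, some 8 N more per mm of bar. More than 0.004 breaks glass. Let go, the bar springs up to 0.13.
- button_left (a joint): Angle of the left turnbutton (rad) about its upright pivot at rack x -142, y +95 mm: 0 = points straight in over the front bar (secured), positive = counter-clockwise from above. Starts at 1.4 to 2.1, turned out to the left; stays where left (3 N at the nose). Plain flat bar 16 mm wide, 8 thick, 54 from pivot to round nose, underside at z 147 mm (plus cage setting), 24 above the rail; screw head 4 mm high.
- button_right (a joint): The same for the right turnbutton, at y -95 mm: 0 = secured; it starts at -2.1 to -1.4, turned out to the right, and is turned in by increasing the angle. The bar's near face is 32 mm from the pivots: while the bar is up a turnbutton butts on it at about 1.0 (right: -1.0). At frame angle 0.056 the bar's top is level with the undersides; it must be lower for a turnbutton to pass over it.
- spare_bottle: Bystander: loose white serum bottle with black pump and clear cap, 34 mm diameter, 118 mm tall, standing to the right of the rack. Origin under its centre.
- carton: Bystander: white carton 42 x 42 x 150 mm standing to the left of the rack. Origin under its centre.
- cream_jar: Bystander: white jar with black lid, 68 mm diameter, 62 mm tall, to the left of the rack. Origin under its centre.
- spatula: Bystander: spatula 200 mm long lying in front of the rack. Origin under its middle.
- spray_bottle: Bystander: clear bottle 68 mm diameter, 190 mm tall, to the right of the rack. Origin under its centre.
- cap_tray: Bystander: low white tray 130 x 170 x 30 mm with caps in it, to the right of the rack. Origin under its centre.

How it is judged:
On the way, in this order (a step that is already met when the one before it is completed fails the run):
1. the hold-down frame is lowered close to the bottles (value of joint hold_frame below 0.22 rad), for 0.1 s.
2. the front bar is held down under the first turnbutton, either one (value of joint hold_frame below 0.072 rad and (value of joint button_left between -0.35 and 0.35 rad or value of joint button_right between -0.35 and 0.35 rad)), for 0.1 s.
At the end, for the whole second after the job is handed in: The hold-down frame is down, its front bar held under both turnbuttons (frame angle below 0.072 rad) and at rest, and each turnbutton points straight in over the bar to within 0.35 rad (value of joint hold_frame below 0.072 rad and value of joint button_left between -0.35 and 0.35 rad and value of joint button_right between -0.35 and 0.35 rad and velocity of joint hold_frame between -0.05 and 0.05 rad/s); the robot touches nothing.
It fails at once if the glass is overloaded: the bottles are pushed more than 4 mm into their mat (value of joint bottle_tray above 0.004 m).
It fails at once if a bystander is shifted by more than 30 mm or knocked over (distance of any of spare_bottle, carton, cream_jar, spatula, spray_bottle, cap_tray from where it was at the start of the episode above 0.03 m or angle between any of spare_bottle, carton, cream_jar, spatula, spray_bottle, cap_tray's own z axis and vertical above 0.5 rad).
It also fails if it takes over 72 s, if anything falls off the work surface, if the arm or the gripper's body presses on something with over 40 N, if the wrist force passes 120 N, or if a joint passes its speed limit or range.

## Working session

There is one attempt and no reset: what is moved stays moved. The work goes in short steps, Python scripts to look and compute and a tool call to move; the robot and the scene stay as the last step left them, time stands still between calls to the robot, and variables do not carry over. Pictures are saved under pics/ and viewed, on a budget of 15 in all, crops included, one or two more only if the job needs it, and the job is handed in when it is done.

Besides the shell and the picture viewer there is one more tool, called by a JSON object that holds its "op" and its "data". jog_arm: Moves the arm, as the interface text tells. Its arguments: {"type":"object","properties":{"increments":{"type":"array","items":{"type":"array"}},"jaw":{"type":"number"},"force":{"type":"number"}},"required":["increments"]}

```bash
mkdir -p pics; python3 - <<'E'
from workcell import ctrl
import cv2
o=ctrl.get_obs();print(o)
for n in("side","top"):
    print(n,ctrl.camera_info(n)); cv2.imwrite(f"pics/{n}0.png",ctrl.camera(n)[:,:,::-1])
print(ctrl.camera_info("wrist"))
E
```

```text
{'time_s': 0.0, 'joint_pos': array([ 1.02888298e+00,  3.59465711e-01,  1.51142040e+00, -1.83971639e-05,
        1.27250054e+00, -1.15115059e-01]), 'qd': array([-0.00217154,  0.00169241, -0.00079877,  0.00136962, -0.00115621,
       -0.00206364]), 'effort': array([ 1.60713348e-04, -5.15375268e+01, -2.70732898e+01,  6.72543375e-02,
        3.47618200e-02, -8.57988402e-05]), 'tcp_pos': array([0.24800741, 0.54552042, 0.18613763]), 'orientation': array([ 2.64083151e+00,  1.70015758e+00, -2.51614291e-03]), 'wrist_force': array([-0.63110201,  0.39961928,  0.98305451]), 'wrist_torque': array([-0.04635746,  0.03077543, -0.01451627]), 'gripper_width': 0.08743224649677715}
side {'fx': 377.00791953873215, 'fy': 377.00791953873215, 'cx': 315.6348486457811, 'cy': 204.78916326910354, 'eye': array([ 0.09070869, -0.05983103,  0.81550975]), 'attitude': array([ 0.51068727, -0.4826885 , -1.4646329 ])}
top {'fx': 474.82280339836336, 'fy': 474.82280339836336, 'cx': 323.7868928184477, 'cy': 194.65676123482848, 'eye': array([ 0.29103171, -0.03578709,  1.50090338]), 'attitude': array([ 0.16408535, -0.17977738, -1.63124719])}
{'fx': 309.70691628693146, 'fy': 309.70691628693146, 'cx': 323.92348976693296, 'cy': 200.40271832879856, 'eye': array([0.17500628, 0.57971869, 0.38315983]), 'attitude': array([-0.26490593, -0.16888884,  1.13378822])}
```

View pics/side0.png

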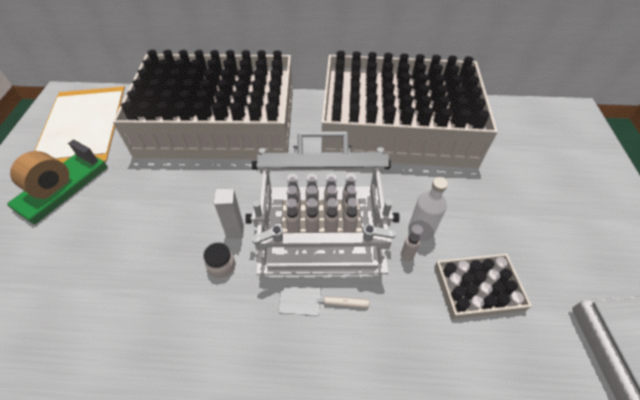

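View pics/top0.png

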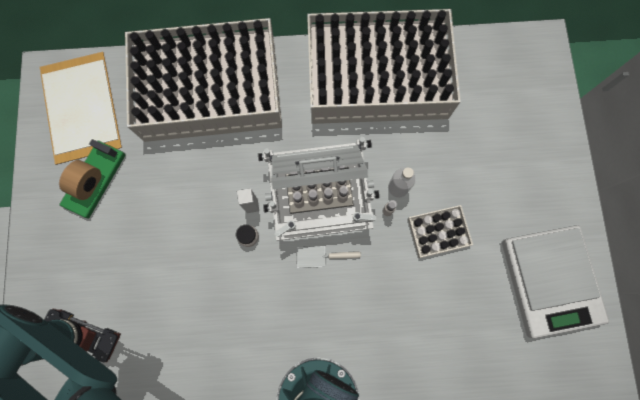

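```bash
cat > h.py <<'E'
import numpy as np, cv2
from scipy.spatial.transform import Rotation as R
from workcell import ctrl
def ray(n,u,v,info=None):
    i=info or ctrl.camera_info(n); a=(u-i['cx'])/i['fx'];b=(v-i['cy'])/i['fy']
    if n=='wrist':
        r=np.hypot(a,b); s=np.sin(r)/r if r>1e-9 else 1; d=np.array([a*s,-b*s,-np.cos(r)])
    else: d=np.array([a,-b,-1.])
    d=R.from_rotvec(i['attitude']).apply(d); return np.array(i['eye']),d/np.linalg.norm(d)
def plane(n,u,v,z,info=None):
    e,d=ray(n,u,v,info); return e+d*(z-e[2])/d[2]
def tri(r1,r2):
    (a,d),(b,e)=r1,r2; s=np.linalg.lstsq(np.c_[d,-e],b-a,rcond=None)[0]
    p,q=a+d*s[0],b+e*s[1]; return (p+q)/2,np.linalg.norm(p-q)
E
python3 - <<'E'
import cv2,numpy as np
s=cv2.imread('pics/side0.png')[120:300,240:410];t=cv2.imread('pics/top0.png')[130:250,250:390]
s=cv2.resize(s,None,fx=2.35,fy=2.35*1,interpolation=cv2.INTER_CUBIC)
t=cv2.resize(t,(400,343),interpolation=cv2.INTER_CUBIC)
c=np.zeros((424,800,3),np.uint8);c[:s.shape[0],:s.shape[1]]=s;c[:343,400:]=t;cv2.imwrite('pics/c1.png',c)
E
```

```text
(no output)
```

View pics/c1.png

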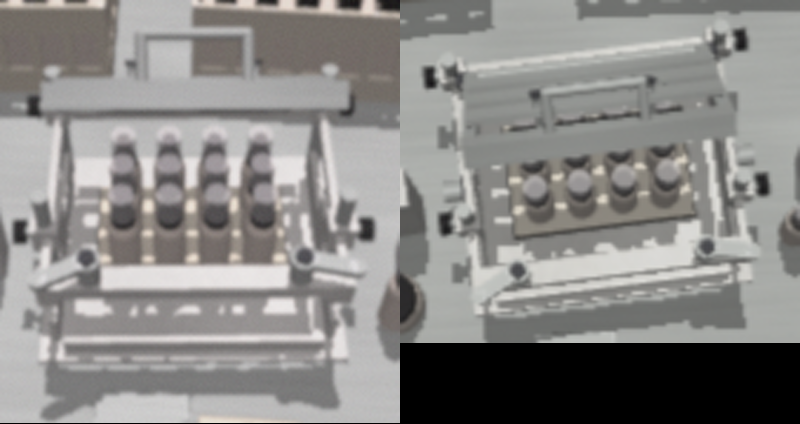

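```bash
python3 - <<'E'
from h import *
S=lambda x,y:ray('side',240+x/2.35,120+y/2.35)
T=lambda x,y:ray('top',250+(x-400)/2.857,130+y/2.857)
P={}
for k,a,b in[('pl',(86,256),(517,270)),('pr',(304,256),(707,246)),('hl',(139,33),(543,94)),('hr',(250,33),(650,80)),
 ('barLtop',(42,82),(465,140)),('barRtop',(350,80),(732,108)),('noseL',(36,288),(470,307)),('noseR',(360,272),(755,252))]:
    p,e=tri(S(*a),T(*b));P[k]=p;print(k,p.round(4),'gap',round(e,4))
d=P['pl']-P['pr'];print(np.linalg.norm(d),'yaw',np.arctan2(-d[0],d[1]))
yaw=np.arctan2(-d[0],d[1]);m=(P['pl']+P['pr'])/2
c,s=np.cos(yaw),np.sin(yaw);o=m+.142*np.array([c,s,0]);print('origin',o)
for k,p in P.items():
    q=p-o;print(k,'rack',(c*q[0]+s*q[1]).round(4),(-s*q[0]+c*q[1]).round(4),p[2].round(4))
E
```

```text
pl [0.5031 0.0405 0.1722] gap 0.0022
pr [ 0.5158 -0.1489  0.1666] gap 0.0035
hl [0.6441 0.0007 0.3015] gap 0.0021
hr [ 0.6518 -0.0956  0.2985] gap 0.0081
barLtop [0.6123 0.0792 0.2723] gap 0.0072
barRtop [ 0.6273 -0.177   0.2715] gap 0.0022
noseL [0.4714 0.0846 0.1667] gap 0.0069
noseR [ 0.5082 -0.198   0.1563] gap 0.0023
0.18988034820818364 yaw 0.0667756749643412
origin [ 0.65112113 -0.04472765  0.16940021]
pl rack -0.142 0.0949 0.1722
pr rack -0.142 -0.0949 0.1666
hl rack -0.004 0.0458 0.3015
hr rack -0.0027 -0.0508 0.2985
barLtop rack -0.0305 0.1262 0.2723
barRtop rack -0.0326 -0.1304 0.2715
noseL rack -0.1707 0.141 0.1667
noseR rack -0.1528 -0.1433 0.1563
```

{"op": "jog_arm", "data": {"increments": [[[0.425,-0.84,0.1],[0,0,-0.72]],[[0.425,-0.84,0.1],[0,0,-0.72]],[[0.425,-0.84,0.1],[0,0,-0.72]],[[0.425,-0.84,0.1],[0,0,-0.72]],[[0.425,-0.84,0.1],[0,0,-0.72]],[[0.425,-0.84,0.1],[0,0,-0.72]],[[0.425,-0.84,0.1],[0,0,-0.72]],[[0.425,-0.84,0.1],[0,0,-0.72]],[[0.425,-0.84,0.1],[0,0,-0.72]],[[0.425,-0.84,0.1],[0,0,-0.72]],[[0,0,-0.4],[0,0,0]],[[0,0,0],[0,0,0]]], "jaw": -1}}

```text
time_s: 1.6
tcp_pos: [0.5016, 0.0416, 0.2212]
orientation: [-3.139, -0.098, 0.007]
wrist_force: [-0.0, 1.4, 0.1]
gripper_width: 0.0006
```

```bash
python3 - <<'E'
from h import *
i=ctrl.camera_info('wrist');cv2.imwrite('pics/w1.png',ctrl.camera('wrist')[:,:,::-1]);o=ctrl.get_obs();print(o['tcp_pos'],o['orientation'],o['wrist_force']);np.save('w1.npy',[i['eye'],i['attitude']])
E
```

```text
[0.50216639 0.04213529 0.2221251 ] [-3.13956097 -0.09997649  0.00474918] [0.62276204 0.8197359  0.27903988]
```

View pics/w1.png

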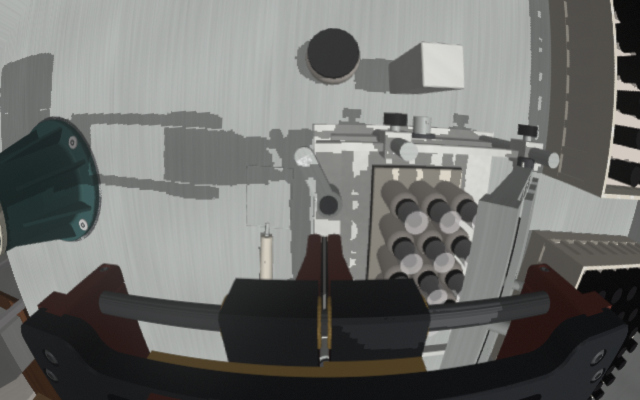

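```bash
python3 - <<'E'
from h import *
e,a=np.load('w1.npy');i=ctrl.camera_info('wrist');i['eye'],i['attitude']=e,a
yaw=.067;o=np.array([.6511,-.0447]);c,s=np.cos(yaw),np.sin(yaw)
for k,u,v,z in[('head',328,205,.169),('nose',303,157,.165),('post',405,150,.168),('postb',422,124,.168),('postback',555,160,.168),('platecorner',313,124,.13),('jar',333,52,.062),('carton',442,65,.15),('tipcheck',323,238,.222)]:
    p=plane('wrist',u,v,z,i);q=p[:2]-o;print(k,p.round(4),'rack',(c*q[0]+s*q[1]).round(4),(-s*q[0]+c*q[1]).round(4))
E
```

```text
head [0.5051 0.0427 0.169 ] rack -0.1399 0.0969
nose [0.4819 0.0816 0.165 ] rack -0.1604 0.1374
post [0.5658 0.094  0.168 ] rack -0.0758 0.1441
postb [0.5782 0.1171 0.168 ] rack -0.0619 0.1663
postback [0.7296 0.1028 0.168 ] rack 0.0882 0.1419
platecorner [0.4874 0.1076 0.13  ] rack -0.1531 0.1629
jar [0.5025 0.1888 0.062 ] rack -0.1327 0.2429
carton [0.5986 0.1726 0.15  ] rack -0.0379 0.2203
tipcheck [0.5016 0.0355 0.222 ] rack -0.1437 0.09
```

{"op": "jog_arm", "data": {"increments": [[[0.03,0,-0.4],[0,0,0]],[[0,0,-0.35],[0,0,0]],[[0,0,0],[0,0,0]],[[0,0,0],[0,0,0]]]}}

```text
time_s: 2.15
tcp_pos: [0.5057, 0.0427, 0.1791]
orientation: [3.14, 0.102, 0.002]
wrist_force: [1.2, 0.0, -0.2]
gripper_width: 0.0
```

{"op": "jog_arm", "data": {"increments": [[[0,0,-0.03],[0,0,0]],[[0,0,-0.02],[0,0,0]],[[0,0,0],[0,0,0]]]}}

```text
time_s: 2.52
tcp_pos: [0.5052, 0.0421, 0.1751]
orientation: [3.14, 0.101, 0.0]
wrist_force: [0.6, -0.6, 0.1]
gripper_width: 0.0003
```

{"op": "jog_arm", "data": {"increments": [[[0,0,-0.03],[0,0,0]],[[0,0,0],[0,0,0]]]}}

```text
time_s: 2.78
tcp_pos: [0.505, 0.0421, 0.1729]
orientation: [-3.14, -0.1, 0.001]
wrist_force: [0.0, -0.0, 0.4]
gripper_width: 0.0003
```

{"op": "jog_arm", "data": {"increments": [[[0,0,-0.03],[0,0,0]],[[0,0,0],[0,0,0]]]}}

```text
time_s: 3.02
tcp_pos: [0.505, 0.0422, 0.1711]
orientation: [-3.14, -0.1, 0.001]
wrist_force: [0.0, -0.6, -0.5]
gripper_width: 0.0009
```

{"op": "jog_arm", "data": {"increments": [[[0,0,-0.02],[0,0,0]],[[0,0,0],[0,0,0]]]}}

```text
time_s: 3.28
tcp_pos: [0.5051, 0.0421, 0.17]
orientation: [-3.14, -0.1, 0.0]
wrist_force: [0.2, 0.5, -0.0]
gripper_width: 0.0007
```

{"op": "jog_arm", "data": {"increments": [[[0,0,-0.02],[0,0,0]],[[0,0,0],[0,0,0]]]}}

```text
time_s: 3.52
tcp_pos: [0.5051, 0.0422, 0.1688]
orientation: [-3.14, -0.101, 0.0]
wrist_force: [-0.0, 0.5, 0.5]
gripper_width: 0.0005
```

{"op": "jog_arm", "data": {"increments": [[[0,0,-0.02],[0,0,0]],[[0,0,0],[0,0,0]]]}}

```text
time_s: 3.78
tcp_pos: [0.5051, 0.0421, 0.1676]
orientation: [-3.14, -0.101, 0.001]
wrist_force: [0.1, 0.1, -0.2]
gripper_width: 0.0006
```

{"op": "jog_arm", "data": {"increments": [[[0,0,-0.02],[0,0,0]],[[0,0,0],[0,0,0]]]}}

```text
time_s: 4.03
tcp_pos: [0.5051, 0.0421, 0.1664]
orientation: [-3.14, -0.1, 0.0]
wrist_force: [0.6, 0.4, -0.2]
gripper_width: 0.0006
```

{"op": "jog_arm", "data": {"increments": [[[0,0,-0.02],[0,0,0]],[[0,0,0],[0,0,0]]]}}

```text
time_s: 4.28
tcp_pos: [0.5051, 0.0421, 0.1652]
orientation: [-3.14, -0.101, 0.001]
wrist_force: [-0.3, -0.4, -0.7]
gripper_width: 0.0005
```

{"op": "jog_arm", "data": {"increments": [[[0,0,-0.02],[0,0,0]],[[0,0,0],[0,0,0]]]}}

```text
time_s: 4.53
tcp_pos: [0.5051, 0.0421, 0.164]
orientation: [-3.14, -0.101, 0.0]
wrist_force: [0.0, 0.5, -0.3]
gripper_width: 0.0001
```

{"op": "jog_arm", "data": {"increments": [[[0,0,-0.02],[0,0,0]],[[0,0,0],[0,0,0]]]}}

```text
time_s: 4.78
tcp_pos: [0.5051, 0.0421, 0.1628]
orientation: [-3.14, -0.1, 0.001]
wrist_force: [0.2, -0.1, -0.2]
gripper_width: 0.0004
```

{"op": "jog_arm", "data": {"increments": [[[0,0,-0.02],[0,0,0]],[[0,0,0],[0,0,0]]]}}

```text
time_s: 5.03
tcp_pos: [0.5051, 0.0421, 0.1616]
orientation: [-3.14, -0.101, 0.001]
wrist_force: [0.1, -0.2, -0.6]
gripper_width: 0.0004
```

{"op": "jog_arm", "data": {"increments": [[[0,0,-0.02],[0,0,0]],[[0,0,0],[0,0,0]]]}}

```text
time_s: 5.28
tcp_pos: [0.5051, 0.0422, 0.1604]
orientation: [-3.14, -0.101, 0.001]
wrist_force: [-0.4, 0.3, 0.4]
gripper_width: 0.0006
```

```bash
python3 - <<'E'
from h import *
im=ctrl.camera('wrist')[:,:,::-1];c=im[100:300,220:460];cv2.imwrite('pics/w2.png',cv2.resize(c,None,fx=3,fy=3,interpolation=cv2.INTER_CUBIC))
i=ctrl.camera_info('wrist');np.save('w2.npy',[i['eye'],i['attitude']]);print(ctrl.get_obs()['wrist_force'])
E
```

```text
[-0.2694904   0.69446923 -0.28430529]
```

View pics/w2.png

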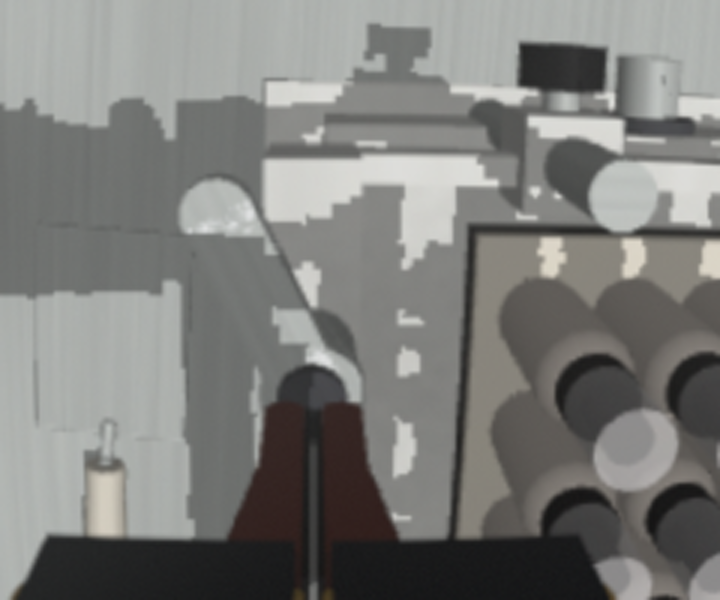

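```bash
python3 - <<'E'
from h import *
i=ctrl.camera_info('wrist')
def g(f):
    e,a=np.load(f);return dict(i,eye=e,attitude=a)
a,b=g('w1.npy'),g('w2.npy');print(a['eye'],b['eye'])
r1=ray('wrist',328,205,a);r2=ray('wrist',324,228.3,b);print(tri(r1,r2))
for z in(.145,.15,.16,.17):print(z,plane('wrist',324,228.3,z,b),plane('wrist',328,205,z,a))
for z in(.145,.16):print('tip',plane('wrist',220+315/3,100+405/3,z,b))
s=ray('side',276.6,228.9);t=ray('top',290.95,224.5);print(tri(s,r2),tri(t,r2),tri(s,r1))
E
```

```text
[0.49781402 0.12253548 0.41817298] [0.50031238 0.1231527  0.35741191]
(array([0.5063362 , 0.02852474, 0.1248679 ]), np.float64(4.152035919554227e-05))
0.145 [0.50579575 0.03671804 0.145     ] [0.50577058 0.03497652 0.145     ]
0.15 [0.50566667 0.03875264 0.15      ] [0.50562495 0.03657915 0.15      ]
0.16 [0.50540853 0.04282184 0.16      ] [0.50533368 0.03978441 0.16      ]
0.17 [0.50515038 0.04689104 0.17      ] [0.50504242 0.04298967 0.17      ]
tip [0.50687811 0.03136733 0.145     ]
tip [0.50641446 0.03784898 0.16      ]
(array([0.50625783, 0.04367385, 0.16514732]), np.float64(0.0030111983143473265)) (array([0.50585698, 0.04049168, 0.15453514]), np.float64(0.0006435884244148299)) (array([0.5052176 , 0.04231927, 0.16848134]), np.float64(0.0004350131701630863))
```

```bash
python3 - <<'E'
from h import *
i=ctrl.camera_info('wrist');e,a=i['eye'],i['attitude']
M=R.from_rotvec(a);print(M.as_matrix().round(3));o=ctrl.get_obs();t=o['tcp_pos'];print(t,e,o['orientation'])
def proj(p):
    d=M.inv().apply(p-e);x,y,z=d[0],-d[1],-d[2];r=np.hypot(x,y);th=np.arctan2(r,z);return (i['cx']+i['fx']*th*x/r,i['cy']+i['fy']*th*y/r)
for dz in(0,.019,.04,.06,.08):
  for dy in(-.01,0,.01): print(dz,dy,np.round(proj(t+[0,dy,dz]),1))
E
```

```text
[[ 0.998 -0.06  -0.018]
 [ 0.062  0.954  0.292]
 [ 0.    -0.293  0.956]]
[0.50512166 0.042144   0.16047167] [0.50031238 0.1231527  0.35741191] [ 3.13996876e+00  1.00569749e-01 -3.40313582e-04]
0 -0.01 [322.6 242.6]
0 0 [323.5 229.4]
0 0.01 [324.4 215.8]
0.019 -0.01 [322.5 255. ]
0.019 0 [323.5 240.9]
0.019 0.01 [324.5 226.2]
0.04 -0.01 [322.4 271.3]
0.04 0 [323.4 256.2]
0.04 0.01 [324.6 240.3]
0.06 -0.01 [322.2 290.2]
0.06 0 [323.4 274.1]
0.06 0.01 [324.6 256.8]
0.08 -0.01 [322.  313.4]
0.08 0 [323.3 296.3]
0.08 0.01 [324.7 277.7]
```

{"op": "jog_arm", "data": {"increments": [[[0,0,-0.02],[0,0,0]],[[0,0,0],[0,0,0]]]}}

```text
time_s: 5.58
tcp_pos: [0.5051, 0.0421, 0.1592]
orientation: [3.14, 0.1, -0.0]
wrist_force: [0.1, -0.3, -0.2]
gripper_width: 0.0004
```

{"op": "jog_arm", "data": {"increments": [[[0,0,-0.02],[0,0,0]],[[0,0,0],[0,0,0]]]}}

```text
time_s: 5.82
tcp_pos: [0.5051, 0.0421, 0.158]
orientation: [3.14, 0.101, -0.001]
wrist_force: [0.8, 0.1, 0.1]
gripper_width: 0.0006
```

{"op": "jog_arm", "data": {"increments": [[[0,0,0.2],[0,0,0]],[[0,0.12,0],[0,0,0]],[[0,0,-0.08],[0,0,0]],[[0,0,0],[0,0,0]]]}}

```text
time_s: 6.32
tcp_pos: [0.5045, 0.0495, 0.1647]
orientation: [-3.14, -0.101, 0.002]
wrist_force: [-0.1, -0.4, -0.3]
gripper_width: 0.0003
```

{"op": "jog_arm", "data": {"increments": [[[0,0,-0.03],[0,0,0]],[[0,0,0],[0,0,0]]]}}

```text
time_s: 6.58
tcp_pos: [0.505, 0.0493, 0.1632]
orientation: [-3.14, -0.1, 0.001]
wrist_force: [-0.1, 0.2, -0.0]
gripper_width: 0.0001
```

{"op": "jog_arm", "data": {"increments": [[[0,0,-0.03],[0,0,0]],[[0,0,0],[0,0,0]]]}}

```text
time_s: 6.82
tcp_pos: [0.505, 0.0493, 0.1616]
orientation: [-3.14, -0.1, 0.001]
wrist_force: [0.6, 0.1, -0.2]
gripper_width: 0.0007
```

{"op": "jog_arm", "data": {"increments": [[[0,0,-0.03],[0,0,0]],[[0,0,0],[0,0,0]]]}}

```text
time_s: 7.08
tcp_pos: [0.5051, 0.0494, 0.1598]
orientation: [-3.14, -0.101, 0.001]
wrist_force: [1.1, -1.1, -0.2]
gripper_width: 0.0004
```

{"op": "jog_arm", "data": {"increments": [[[0,0,-0.02],[0,0,0]],[[0,0,0],[0,0,0]]]}}

```text
time_s: 7.32
tcp_pos: [0.5051, 0.0493, 0.1586]
orientation: [-3.14, -0.101, 0.0]
wrist_force: [1.6, -0.2, -0.4]
gripper_width: 0.0004
```

```bash
python3 - <<'E'
from h import *
im=ctrl.camera('wrist')[:,:,::-1];c=im[150:290,230:420]
s=ctrl.camera('side')[:,:,::-1][150:300,230:420]
r=lambda c:cv2.resize(c,None,fx=2.1*2,fy=2.1*2,interpolation=cv2.INTER_CUBIC)[:590,:399]
cc=cv2.resize(c,(400,295),interpolation=cv2.INTER_CUBIC);ss=cv2.resize(s,(400,316),interpolation=cv2.INTER_CUBIC)
o=np.zeros((316,800,3),np.uint8);o[:295,:400]=cc;o[:,400:]=ss;cv2.imwrite('pics/w3.png',o);print(ctrl.get_obs()['tcp_pos'])
E
```

```text
[0.50516205 0.04934064 0.1587196 ]
```

View pics/w3.png

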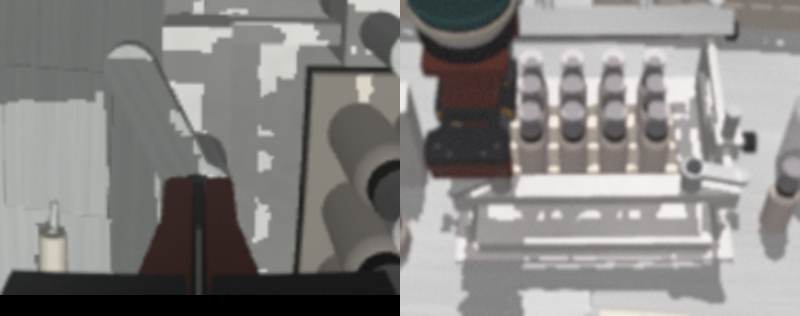

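{"op": "jog_arm", "data": {"increments": [[[0,0,-0.02],[0,0,0]],[[0,0,0],[0,0,0]]]}}

```text
time_s: 7.68
tcp_pos: [0.5051, 0.0494, 0.1574]
orientation: [-3.14, -0.1, 0.0]
wrist_force: [0.7, 0.2, 0.6]
gripper_width: 0.0006
```

{"op": "jog_arm", "data": {"increments": [[[0,0,-0.02],[0,0,0]],[[0,0,0],[0,0,0]]]}}

```text
time_s: 7.92
tcp_pos: [0.5051, 0.0494, 0.1562]
orientation: [-3.14, -0.1, 0.0]
wrist_force: [0.2, -0.2, 0.0]
gripper_width: 0.0007
```

{"op": "jog_arm", "data": {"increments": [[[0,0,-0.02],[0,0,0]],[[0,0,0],[0,0,0]]]}}

```text
time_s: 8.18
tcp_pos: [0.505, 0.0494, 0.155]
orientation: [-3.14, -0.101, 0.001]
wrist_force: [0.5, -1.4, 0.1]
gripper_width: 0.0001
```

{"op": "jog_arm", "data": {"increments": [[[0,-0.08,0],[0,0,0]],[[0,0,-0.03],[0,0,0]],[[0,0,0],[0,0,0]]]}}

```text
time_s: 8.55
tcp_pos: [0.505, 0.0444, 0.1532]
orientation: [-3.14, -0.1, 0.001]
wrist_force: [-0.2, -0.2, 0.5]
gripper_width: 0.0006
```

{"op": "jog_arm", "data": {"increments": [[[0,0,-0.03],[0,0,0]],[[0,0,0],[0,0,0]]]}}

```text
time_s: 8.8
tcp_pos: [0.505, 0.0446, 0.1514]
orientation: [-3.14, -0.101, 0.001]
wrist_force: [0.1, -0.0, -1.0]
gripper_width: 0.0006
```

{"op": "jog_arm", "data": {"increments": [[[0,0,-0.03],[0,0,0]],[[0,0,0],[0,0,0]]]}}

```text
time_s: 9.05
tcp_pos: [0.505, 0.0446, 0.1496]
orientation: [-3.14, -0.101, 0.001]
wrist_force: [0.2, -0.5, 0.7]
gripper_width: 0.0007
```

{"op": "jog_arm", "data": {"increments": [[[0,0,-0.03],[0,0,0]],[[0,0,0],[0,0,0]]]}}

```text
time_s: 9.3
tcp_pos: [0.505, 0.0445, 0.1478]
orientation: [-3.14, -0.101, 0.001]
wrist_force: [-0.1, -0.3, 0.4]
gripper_width: 0.0004
```

{"op": "jog_arm", "data": {"increments": [[[0,0,-0.03],[0,0,0]],[[0,0,0],[0,0,0]]]}}

```text
time_s: 9.55
tcp_pos: [0.505, 0.0445, 0.146]
orientation: [-3.14, -0.1, 0.001]
wrist_force: [-0.2, 0.1, -0.8]
gripper_width: 0.0006
```

{"op": "jog_arm", "data": {"increments": [[[0,0,-0.03],[0,0,0]],[[0,0,0],[0,0,0]]]}}

```text
time_s: 9.8
tcp_pos: [0.505, 0.0445, 0.1442]
orientation: [-3.14, -0.1, 0.001]
wrist_force: [-0.0, 0.3, 0.1]
gripper_width: 0.0006
```

{"op": "jog_arm", "data": {"increments": [[[0,0,-0.03],[0,0,0]],[[0,0,0],[0,0,0]]]}}

```text
time_s: 10.05
tcp_pos: [0.505, 0.0445, 0.1424]
orientation: [-3.14, -0.1, 0.001]
wrist_force: [-1.1, -0.5, -1.2]
gripper_width: 0.0006
```

{"op": "jog_arm", "data": {"increments": [[[0,0,-0.03],[0,0,0]],[[0,0,0],[0,0,0]]]}}

```text
time_s: 10.3
tcp_pos: [0.505, 0.0445, 0.1406]
orientation: [-3.14, -0.101, 0.001]
wrist_force: [0.2, 0.1, 0.4]
gripper_width: 0.0004
```

```bash
python3 - <<'E'
from h import *
im=ctrl.camera('wrist')[:,:,::-1];c=im[130:330,190:460]
cv2.imwrite('pics/w4.png',cv2.resize(c,None,fx=2.9,fy=2.9,interpolation=cv2.INTER_CUBIC));print(ctrl.get_obs()['tcp_pos'])
i=ctrl.camera_info('wrist');np.save('w4.npy',[i['eye'],i['attitude']])
E
```

```text
[0.5050756  0.04453822 0.14061197]
```

View pics/w4.png

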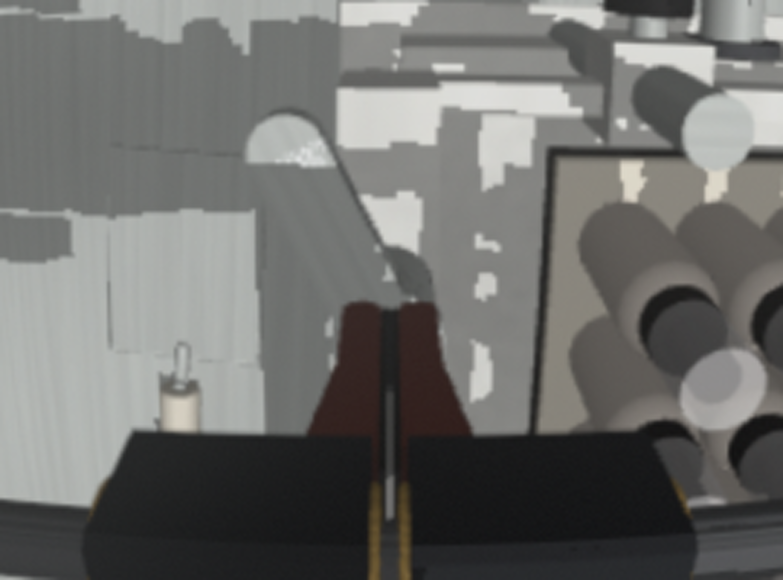

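{"op": "jog_arm", "data": {"increments": [[[0,0,-0.03],[0,0,0]],[[0,0,0],[0,0,0]]]}}

```text
time_s: 10.6
tcp_pos: [0.505, 0.0445, 0.1388]
orientation: [-3.14, -0.1, 0.001]
wrist_force: [-0.8, -0.6, 0.6]
gripper_width: 0.0004
```

{"op": "jog_arm", "data": {"increments": [[[0,0,-0.03],[0,0,0]],[[0,0,0],[0,0,0]]]}}

```text
time_s: 10.85
tcp_pos: [0.505, 0.0446, 0.137]
orientation: [-3.14, -0.1, 0.001]
wrist_force: [-0.2, 0.6, -0.2]
gripper_width: 0.0005
```

{"op": "jog_arm", "data": {"increments": [[[0,0,-0.03],[0,0,0]],[[0,0,0],[0,0,0]]]}}

```text
time_s: 11.1
tcp_pos: [0.505, 0.0445, 0.1352]
orientation: [-3.14, -0.1, 0.001]
wrist_force: [0.1, 0.7, -0.4]
gripper_width: 0.0003
```

{"op": "jog_arm", "data": {"increments": [[[0,0,-0.03],[0,0,0]],[[0,0,0],[0,0,0]]]}}

```text
time_s: 11.35
tcp_pos: [0.5053, 0.0445, 0.1348]
orientation: [3.14, 0.101, 0.001]
wrist_force: [-3.6, 0.1, 11.9]
gripper_width: 0.0001
```

{"op": "jog_arm", "data": {"increments": [[[0,0,0.5],[0,0,0]],[[-0.108,0.058,0],[0,0,-1]],[[-0.108,0.058,0],[0,0,-1]],[[-0.108,0.058,0],[0,0,-1]],[[-0.108,0.058,0],[0,0,-1]],[[-0.108,0.058,0],[0,0,-1]],[[-0.108,0.058,0],[0,0,-1]],[[-0.108,0.058,0],[0,0,-1]],[[-0.108,0.058,0],[0,0,-1]],[[-0.108,0.058,0],[0,0,-1]],[[-0.108,0.058,0],[0,0,-1]],[[0,0,-0.3],[0,0,-0.47]]]}}

```text
time_s: 12.85
tcp_pos: [0.4412, 0.0796, 0.1463]
orientation: [-2.287, 2.151, -0.003]
wrist_force: [0.8, 0.0, -0.9]
gripper_width: 0.0003
```

{"op": "jog_arm", "data": {"increments": [[[0,0,-0.4],[0,0,0]],[[0,0,0],[0,0,0]],[[0,0,0],[0,0,0]]]}}

```text
time_s: 13.22
tcp_pos: [0.4408, 0.0794, 0.1221]
orientation: [-2.291, 2.149, -0.0]
wrist_force: [0.1, -0.8, 0.8]
gripper_width: 0.0004
```

{"op": "jog_arm", "data": {"increments": [[[0.16,0.01,0],[0,0,0]],[[0.16,0.01,0],[0,0,0]],[[0.16,0.01,0],[0,0,0]],[[0.16,0.01,0],[0,0,0]],[[0.16,0.01,0],[0,0,0]]]}}

```text
time_s: 13.85
tcp_pos: [0.4863, 0.0833, 0.1208]
orientation: [2.29, -2.148, -0.008]
wrist_force: [-5.6, 4.4, 0.4]
gripper_width: 0.0002
```

{"op": "jog_arm", "data": {"increments": [[[0.12,0.01,0],[0,0,0]],[[0,0,0],[0,0,0]]]}}

```text
time_s: 14.1
tcp_pos: [0.4952, 0.0836, 0.121]
orientation: [2.291, -2.148, -0.003]
wrist_force: [-2.5, 2.9, -1.7]
gripper_width: 0.0008
```

```bash
python3 - <<'E'
from h import *
im=ctrl.camera('wrist')[:,:,::-1]
cv2.imwrite('pics/w5.png',im);print(ctrl.get_obs()['tcp_pos'])
E
```

```text
[0.4951538  0.08341164 0.12113113]
```

View pics/w5.png

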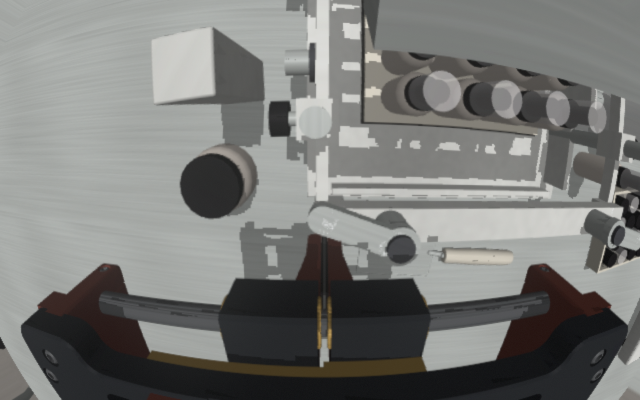

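```bash
python3 - <<'E'
from h import *
for k,n,u,v,z in[('spare','side',413,235,.118),('spare','top',391,205,.118),('spray','side',439,185,.19),('spray','top',408,173,.19),('carton','side',227,193,.15)]:print(k,n,plane(n,u,v,z).round(3))
E
```

```text
spare side [ 0.537 -0.248  0.118]
spare top [ 0.55  -0.257  0.118]
spray side [ 0.62  -0.297  0.19 ]
spray top [ 0.626 -0.303  0.19 ]
carton side [0.607 0.167 0.15 ]
```

{"op": "jog_arm", "data": {"increments": [[[-0.33,0,0],[0,0,0]],[[0,0,0.83],[0,0,0]],[[-0.015,-0.77,0],[0,0,0]],[[-0.015,-0.77,0],[0,0,0]],[[-0.015,-0.77,0],[0,0,0]],[[-0.015,-0.77,0],[0,0,0]],[[-0.015,-0.77,0],[0,0,0]],[[-0.015,-0.77,0],[0,0,0]],[[0,0,-0.4],[0,0,0]],[[0,0,-0.43],[0,0,0]],[[0,0,0],[0,0,0]],[[0,0,0],[0,0,0]]]}}

```text
time_s: 15.65
tcp_pos: [0.4712, -0.1948, 0.1224]
orientation: [-2.292, 2.149, -0.003]
wrist_force: [-0.5, -0.1, 0.4]
gripper_width: 0.0004
```

{"op": "jog_arm", "data": {"increments": [[[0.15,0.01,0],[0,0,0]],[[0.15,0.01,0],[0,0,0]],[[0.15,0.01,0],[0,0,0]],[[0.15,0.01,0],[0,0,0]],[[0.12,0.01,0],[0,0,0]],[[0,0,0],[0,0,0]]]}}

```text
time_s: 16.4
tcp_pos: [0.5143, -0.1916, 0.1216]
orientation: [2.292, -2.148, 0.001]
wrist_force: [-0.7, -1.2, -0.5]
gripper_width: 0.0005
```

```bash
python3 - <<'E'
from h import *
im=ctrl.camera('wrist')[:,:,::-1]
cv2.imwrite('pics/w6.png',im);print(ctrl.get_obs()['tcp_pos'])
E
```

```text
[ 0.51422058 -0.19147478  0.12162126]
```

View pics/w6.png

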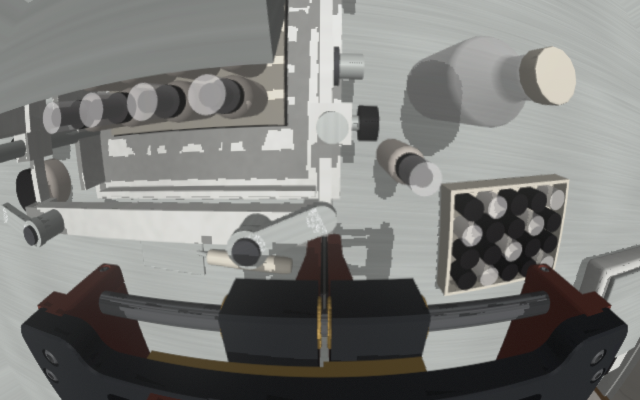

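{"op": "jog_arm", "data": {"increments": [[[-0.4,0,0],[0,0,0]],[[0,0,1],[0,0,0.952]],[[0,0,1],[0,0,0.952]],[[0,0,1],[0,0,0.952]],[[0,0,1],[0,0,0.952]],[[0.66,0.6,0],[0,0,0.952]],[[0.66,0.6,0],[0,0,0.952]],[[0.66,0.6,0],[0,0,0.952]],[[0.66,0.6,0],[0,0,0.952]],[[0,0,0],[0,0,0.952]],[[0,0,0],[0,0,0.952]],[[0,0,0],[0,0,0.952]]], "jaw": 0.1, "force": 10}}

```text
time_s: 17.95
tcp_pos: [0.6482, -0.0463, 0.3613]
orientation: [-3.139, -0.11, -0.0]
wrist_force: [-0.2, 0.2, -0.5]
gripper_width: 0.0483
```

```bash
python3 - <<'E'
from h import *
im=ctrl.camera('wrist')[:,:,::-1]
cv2.imwrite('pics/w7.png',im);o=ctrl.get_obs();print(o['tcp_pos'],o['orientation'],o['gripper_width'])
i=ctrl.camera_info('wrist');np.save('w7.npy',[i['eye'],i['attitude']])
E
```

```text
[ 0.64811205 -0.04639558  0.3613896 ] [-3.13837897e+00 -1.18313124e-01 -1.06595982e-04] 0.04829988044013398
```

View pics/w7.png

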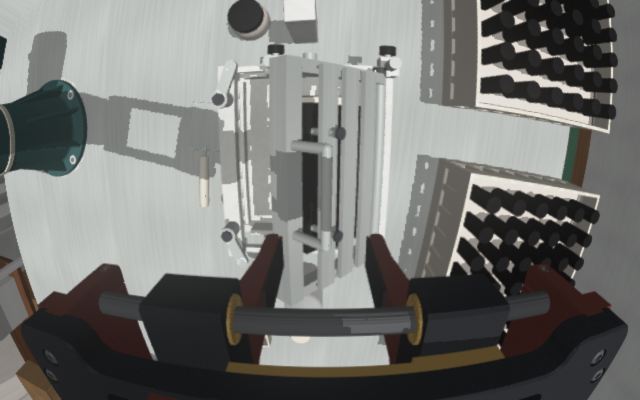

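```bash
python3 - <<'E'
from h import *
e,a=np.load('w7.npy');i=dict(ctrl.camera_info('wrist'),eye=e,attitude=a)
for uv in((327,148),(327,242),(327,195)):print(plane('wrist',*uv,.30,i).round(4),plane('wrist',*uv,.31,i).round(4))
print(tri(ray('wrist',327,148,i),ray('side',240+139/2.35,120+33/2.35)),tri(ray('wrist',327,242,i),ray('side',240+250/2.35,120+33/2.35)))
E
```

```text
[0.6475 0.0017 0.3   ] [0.6473 0.0029 0.31  ]
[ 0.654  -0.0838  0.3   ] [ 0.6536 -0.0792  0.31  ]
[ 0.6506 -0.0392  0.3   ] [ 0.6503 -0.0363  0.31  ]
(array([0.64741623, 0.0017652 , 0.29839201]), np.float64(0.0006473030457104821)) (array([ 0.65522241, -0.0895481 ,  0.29340243]), np.float64(0.005299777349382599))
```

{"op": "jog_arm", "data": {"increments": [[[0.03,0,-0.6],[0,0,0]],[[0,0,-0.6],[0,0,0]],[[0,0,-0.35],[0,0,0]],[[0,0,-0.2],[0,0,0]],[[0,0,0],[0,0,0]]]}}

```text
time_s: 18.62
tcp_pos: [0.6494, -0.047, 0.256]
orientation: [-3.139, -0.1, 0.002]
wrist_force: [-0.5, 0.4, 0.9]
gripper_width: 0.0482
```

{"op": "jog_arm", "data": {"increments": [[[0,0,0],[0,0,0]],[[0,0,0],[0,0,0]],[[0,0,0],[0,0,0]],[[0,0,0],[0,0,0]]], "jaw": -1, "force": 12}}

```text
time_s: 19.12
tcp_pos: [0.6499, -0.0473, 0.2569]
orientation: [3.14, 0.101, 0.001]
wrist_force: [0.6, -0.2, 0.2]
gripper_width: 0.0117
```

{"op": "jog_arm", "data": {"increments": [[[-0.15,-0.01,-0.073],[0,0,0]],[[-0.148,-0.01,-0.08],[0,0,0]],[[-0.14,-0.01,-0.089],[0,0,0]],[[-0.138,-0.009,-0.094],[0,0,0]],[[-0.13,-0.009,-0.104],[0,0,0]],[[-0.124,-0.008,-0.109],[0,0,0]]]}}

```text
time_s: 19.88
tcp_pos: [0.5993, -0.0504, 0.2231]
orientation: [-3.14, -0.101, 0.0]
wrist_force: [1.4, 1.4, -0.2]
gripper_width: 0.0097
```

{"op": "jog_arm", "data": {"increments": [[[-0.118,-0.008,-0.118],[0,0,0]],[[-0.112,-0.008,-0.124],[0,0,0]],[[-0.104,-0.007,-0.13],[0,0,0]],[[-0.097,-0.007,-0.135],[0,0,0]],[[-0.09,-0.006,-0.142],[0,0,0]],[[-0.081,-0.006,-0.145],[0,0,0]],[[0,0,0],[0,0,0]]]}}

```text
time_s: 20.75
tcp_pos: [0.5633, -0.053, 0.175]
orientation: [-3.14, -0.101, 0.002]
wrist_force: [2.2, 2.9, -3.2]
gripper_width: 0.0097
```

{"op": "jog_arm", "data": {"increments": [[[0,0,0],[0,0,0]],[[0,0,0],[0,0,0]],[[0,0,0.35],[0,0,0]],[[0,0,0.4],[0,0,0]],[[-0.183,0.54,0],[0,0,-0.78]],[[-0.183,0.54,0],[0,0,-0.78]],[[-0.183,0.54,0],[0,0,-0.78]],[[-0.183,0.54,0],[0,0,-0.78]],[[0,0,-0.5],[0,0,0]],[[0,0,-0.4],[0,0,0]],[[0,0,0],[0,0,0]],[[0,0,0],[0,0,0]]], "jaw": -0.3}}

```text
time_s: 22.25
tcp_pos: [0.5206, 0.0762, 0.1679]
orientation: [3.078, -0.63, 0.002]
wrist_force: [0.8, -0.3, -0.7]
gripper_width: 0.0307
```

```bash
python3 - <<'E'
from h import *
im=ctrl.camera('wrist')[:,:,::-1]
cv2.imwrite('pics/w8.png',im);o=ctrl.get_obs();print(o['tcp_pos'],o['orientation'],o['gripper_width'])
i=ctrl.camera_info('wrist');np.save('w8.npy',[i['eye'],i['attitude']])
E
```

```text
[0.52089669 0.0762154  0.16811799] [-3.07754129e+00  6.30130073e-01 -2.72454132e-03] 0.030433094248920062
```

View pics/w8.png

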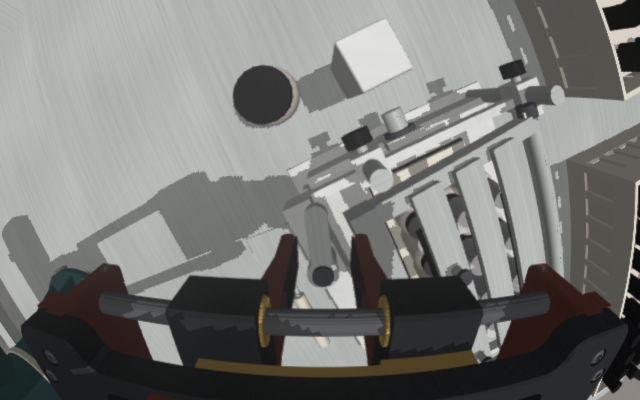

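{"op": "jog_arm", "data": {"increments": [[[0,0,-0.25],[0,0,0]],[[0,0,-0.15],[0,0,0]],[[0,0,-0.1],[0,0,0]],[[0,0,0],[0,0,0]]]}}

```text
time_s: 22.8
tcp_pos: [0.5194, 0.0764, 0.1363]
orientation: [3.078, -0.63, -0.002]
wrist_force: [0.4, -0.5, 0.7]
gripper_width: 0.0303
```

{"op": "jog_arm", "data": {"increments": [[[0,0,-0.05],[0,0,0]],[[0,0,-0.05],[0,0,0]],[[0,0,0],[0,0,0]]]}}

```text
time_s: 23.18
tcp_pos: [0.5193, 0.0765, 0.1311]
orientation: [3.078, -0.63, -0.001]
wrist_force: [-2.2, -0.5, 4.5]
gripper_width: 0.0306
```

{"op": "jog_arm", "data": {"increments": [[[0,0,-0.04],[0,0,0]],[[0,0,-0.04],[0,0,0]],[[0,0,0],[0,0,0]]]}}

```text
time_s: 23.55
tcp_pos: [0.5189, 0.0765, 0.1265]
orientation: [3.078, -0.63, -0.002]
wrist_force: [-4.6, -0.4, 6.2]
gripper_width: 0.0301
```

{"op": "jog_arm", "data": {"increments": [[[0,0,0.25],[0,0,0]],[[0.08,0,0],[0,0,0]],[[0,0,-0.15],[0,0,0]],[[0,0,-0.05],[0,0,0]],[[0,0,0],[0,0,0]]]}}

```text
time_s: 24.18
tcp_pos: [0.5262, 0.0765, 0.1303]
orientation: [-3.077, 0.63, -0.004]
wrist_force: [-1.5, -0.1, 15.9]
gripper_width: 0.031
```

{"op": "jog_arm", "data": {"increments": [[[0,0,-0.04],[0,0,0]],[[0,0,-0.02],[0,0,0]],[[0,0,0],[0,0,0]]]}}

```text
time_s: 24.55
tcp_pos: [0.5268, 0.0766, 0.1292]
orientation: [-3.077, 0.63, -0.007]
wrist_force: [-7.3, -0.3, 36.3]
gripper_width: 0.0308
```

{"op": "jog_arm", "data": {"increments": [[[0,0,0.25],[0,0,0]],[[-0.08,0,0],[0,0,0]],[[0,0,0],[0,0,0]]], "jaw": -0.16}}

```text
time_s: 24.92
tcp_pos: [0.5184, 0.0765, 0.1393]
orientation: [3.077, -0.63, -0.004]
wrist_force: [-0.9, -0.2, -1.0]
gripper_width: 0.0367
```

{"op": "jog_arm", "data": {"increments": [[[0,0,-0.1],[0,0,0]],[[0,0,-0.1],[0,0,0]],[[0,0,-0.05],[0,0,0]],[[0,0,0],[0,0,0]]]}}

```text
time_s: 25.42
tcp_pos: [0.5176, 0.0764, 0.1244]
orientation: [3.077, -0.63, -0.007]
wrist_force: [-3.3, -0.2, 6.4]
gripper_width: 0.037
```

{"op": "jog_arm", "data": {"increments": [[[0,0,-0.025],[0,0,0]],[[0,0,0],[0,0,0]]]}}

```text
time_s: 25.68
tcp_pos: [0.5177, 0.0764, 0.1233]
orientation: [3.077, -0.629, -0.007]
wrist_force: [-4.6, 0.9, 8.5]
gripper_width: 0.0366
```

{"op": "jog_arm", "data": {"increments": [[[0,0,-0.025],[0,0,0]],[[0,0,0],[0,0,0]]]}}

```text
time_s: 25.92
tcp_pos: [0.5175, 0.0764, 0.1218]
orientation: [3.077, -0.63, -0.007]
wrist_force: [-6.0, -0.4, 9.1]
gripper_width: 0.037
```

{"op": "jog_arm", "data": {"increments": [[[0,0,-0.022],[0,0,0]],[[0,0,0],[0,0,0]]]}}

```text
time_s: 26.18
tcp_pos: [0.5174, 0.0764, 0.1206]
orientation: [3.077, -0.629, -0.007]
wrist_force: [-6.5, -0.4, 10.8]
gripper_width: 0.0367
```

{"op": "jog_arm", "data": {"increments": [[[0.057,-0.025,0],[0,0,-0.667]],[[0.054,-0.03,0],[0,0,-0.667]],[[0,0,0],[0,0,0]]]}}

```text
time_s: 26.55
tcp_pos: [0.5257, 0.0737, 0.1208]
orientation: [-2.998, 0.936, 0.004]
wrist_force: [-3.0, 2.1, 7.9]
gripper_width: 0.0371
```

{"op": "jog_arm", "data": {"increments": [[[0.051,-0.036,-0.01],[0,0,-0.667]],[[0.047,-0.04,0],[0,0,-0.667]],[[0,0,0],[0,0,0]]]}}

```text
time_s: 26.92
tcp_pos: [0.5318, 0.0695, 0.1204]
orientation: [-2.889, 1.231, 0.003]
wrist_force: [-2.7, 3.5, 9.0]
gripper_width: 0.0369
```

{"op": "jog_arm", "data": {"increments": [[[0.043,-0.045,0],[0,0,-0.667]],[[0.038,-0.049,0],[0,0,-0.667]],[[0,0,0],[0,0,0]]]}}

```text
time_s: 27.3
tcp_pos: [0.5371, 0.0639, 0.1204]
orientation: [-2.752, 1.513, 0.002]
wrist_force: [-2.4, 3.5, 8.0]
gripper_width: 0.0369
```

{"op": "jog_arm", "data": {"increments": [[[0.033,-0.053,0],[0,0,-0.667]],[[0.028,-0.056,0],[0,0,-0.667]],[[0,0,0],[0,0,0]]]}}

```text
time_s: 27.68
tcp_pos: [0.5411, 0.0576, 0.1205]
orientation: [-2.586, 1.78, 0.002]
wrist_force: [-2.5, 3.8, 8.5]
gripper_width: 0.037
```

{"op": "jog_arm", "data": {"increments": [[[0.022,-0.058,0],[0,0,-0.667]],[[0.016,-0.06,0],[0,0,-0.667]],[[0.01,-0.061,0],[0,0,-0.667]],[[0,0,0],[0,0,0]]]}}

```text
time_s: 28.18
tcp_pos: [0.5442, 0.047, 0.1206]
orientation: [-2.291, 2.147, 0.002]
wrist_force: [-1.0, 4.4, 8.1]
gripper_width: 0.0368
```

Now close the jaws to centre the button, checking the result.

{"op": "jog_arm", "data": {"increments": [[[0,0,0],[0,0,0]],[[0,0,0],[0,0,0]],[[0,0,0],[0,0,0]],[[0,0,0],[0,0,0]]], "jaw": -0.6, "force": 10}}

```text
time_s: 28.68
tcp_pos: [0.5459, 0.0464, 0.1209]
orientation: [-2.291, 2.144, -0.003]
wrist_force: [2.6, 2.4, 5.6]
gripper_width: 0.0178
```

```bash
python3 - <<'E'
from h import *
im=ctrl.camera('wrist')[:,:,::-1]
cv2.imwrite('pics/w9.png',im);o=ctrl.get_obs();print(o['tcp_pos'],o['orientation'],o['gripper_width'],o['wrist_force'])
E
```

```text
[0.54597428 0.04634817 0.1209182 ] [-2.29138233  2.14428127 -0.00282928] 0.017705640392600305 [1.72098901 3.49305432 6.05928255]
```

View pics/w9.png

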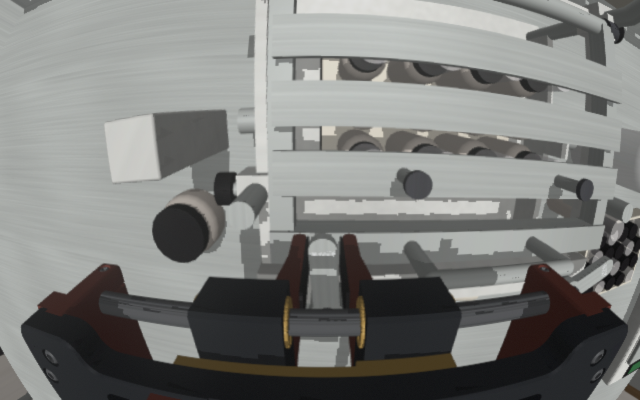

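{"op": "jog_arm", "data": {"increments": [[[0,0,0],[0,0,0]],[[0,0,0],[0,0,0]],[[0,0,0.7],[0,0,0]],[[0,0,0.7],[0,0,0]],[[-0.039,-0.758,0],[0,0,-1]],[[-0.039,-0.758,0],[0,0,-1]],[[-0.039,-0.758,0],[0,0,-1]],[[-0.039,-0.758,0],[0,0,-1]],[[-0.039,-0.758,0],[0,0,-1]],[[0,0,0],[0,0,-1]],[[0,0,0],[0,0,-1]],[[0,0,0],[0,0,-0.32]]], "jaw": -0.35}}

```text
time_s: 30.22
tcp_pos: [0.5316, -0.1818, 0.2031]
orientation: [0.832, -3.028, -0.002]
wrist_force: [-0.7, 1.1, 0.3]
gripper_width: 0.0286
```

{"op": "jog_arm", "data": {"increments": [[[0,0,-0.6],[0,0,0]],[[0,0,0],[0,0,0]],[[0,0,0],[0,0,0]]], "jaw": -0.14}}

```text
time_s: 30.6
tcp_pos: [0.5322, -0.1817, 0.1686]
orientation: [0.837, -3.028, -0.001]
wrist_force: [1.0, -0.2, 0.3]
gripper_width: 0.0376
```

```bash
python3 - <<'E'
from h import *
im=ctrl.camera('wrist')[:,:,::-1]
cv2.imwrite('pics/w10.png',im);o=ctrl.get_obs();print(o['tcp_pos'],o['orientation'],o['gripper_width'],o['wrist_force'])
E
```

```text
[ 0.5326879  -0.18196176  0.16920495] [-8.36901916e-01  3.02739055e+00 -7.28355536e-04] 0.0377593438429715 [ 0.67945514 -0.2740392  -0.15742497]
```

View pics/w10.png

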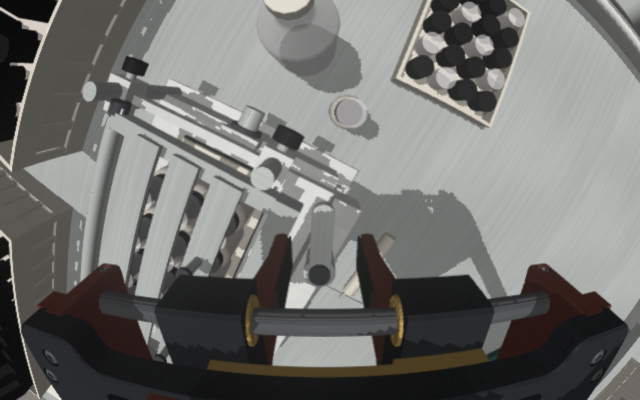

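{"op": "jog_arm", "data": {"increments": [[[0.03,0,-0.3],[0,0,0]],[[0,0,-0.3],[0,0,0]],[[0,0,-0.07],[0,0,0]],[[0,0,0],[0,0,0]]]}}

```text
time_s: 31.15
tcp_pos: [0.5344, -0.1819, 0.1291]
orientation: [-0.837, 3.027, -0.001]
wrist_force: [-0.5, -0.5, -0.4]
gripper_width: 0.0379
```

{"op": "jog_arm", "data": {"increments": [[[0,0,-0.05],[0,0,0]],[[0,0,-0.04],[0,0,0]],[[0,0,0],[0,0,0]]]}}

```text
time_s: 31.52
tcp_pos: [0.5343, -0.1819, 0.1233]
orientation: [-0.837, 3.027, -0.001]
wrist_force: [1.2, -0.6, 1.6]
gripper_width: 0.0377
```

{"op": "jog_arm", "data": {"increments": [[[0,0,-0.025],[0,0,0]],[[0,0,0],[0,0,0]]]}}

```text
time_s: 31.78
tcp_pos: [0.5344, -0.1819, 0.1225]
orientation: [-0.837, 3.027, -0.001]
wrist_force: [-1.6, -0.2, 7.1]
gripper_width: 0.0375
```

{"op": "jog_arm", "data": {"increments": [[[0,0,-0.025],[0,0,0]],[[0,0,0],[0,0,0]]]}}

```text
time_s: 32.02
tcp_pos: [0.5343, -0.182, 0.1213]
orientation: [-0.837, 3.027, -0.001]
wrist_force: [-3.4, 0.5, 9.6]
gripper_width: 0.0378
```

{"op": "jog_arm", "data": {"increments": [[[0,0,-0.015],[0,0,0]],[[0.053,0.032,0],[0,0,0.667]],[[0.05,0.037,-0.005],[0,0,0.667]],[[0,0,0],[0,0,0]]]}}

```text
time_s: 32.52
tcp_pos: [0.5413, -0.179, 0.1204]
orientation: [-1.137, 2.927, -0.005]
wrist_force: [-1.8, -2.7, 9.7]
gripper_width: 0.0378
```

{"op": "jog_arm", "data": {"increments": [[[0.046,0.042,0],[0,0,0.667]],[[0.042,0.046,0],[0,0,0.667]],[[0.037,0.05,0],[0,0,0.667]],[[0,0,0],[0,0,0]]]}}

```text
time_s: 33.02
tcp_pos: [0.5487, -0.171, 0.1204]
orientation: [-1.562, 2.725, -0.006]
wrist_force: [-2.3, -4.6, 10.5]
gripper_width: 0.0381
```

{"op": "jog_arm", "data": {"increments": [[[0.032,0.054,0],[0,0,0.667]],[[0.026,0.057,0],[0,0,0.667]],[[0.02,0.059,0],[0,0,0.667]],[[0,0,0],[0,0,0]]]}}

```text
time_s: 33.52
tcp_pos: [0.5539, -0.1611, 0.1205]
orientation: [-1.952, 2.461, -0.008]
wrist_force: [-1.2, -4.2, 8.8]
gripper_width: 0.0378
```

{"op": "jog_arm", "data": {"increments": [[[0.014,0.06,0],[0,0,0.667]],[[0.008,0.062,0],[0,0,0.667]],[[0.002,0.062,0],[0,0,0.667]],[[0,0,0],[0,0,0]]]}}

```text
time_s: 34.02
tcp_pos: [0.5559, -0.1503, 0.1206]
orientation: [2.299, -2.141, 0.009]
wrist_force: [0.3, -4.2, 7.4]
gripper_width: 0.0376
```

{"op": "jog_arm", "data": {"increments": [[[0,0,0],[0,0,0]],[[0,0,0],[0,0,0]],[[0,0,0],[0,0,0]],[[0,0,0],[0,0,0]]], "jaw": -0.6}}

```text
time_s: 34.52
tcp_pos: [0.5572, -0.1496, 0.1208]
orientation: [-2.295, 2.142, -0.01]
wrist_force: [2.8, -1.8, 6.8]
gripper_width: 0.0178
```

```bash
python3 - <<'E'
from h import *
im=ctrl.camera('wrist')[:,:,::-1]
cv2.imwrite('pics/w11.png',im);o=ctrl.get_obs();print(o['tcp_pos'],o['orientation'],o['gripper_width'],o['wrist_force'])
E
```

```text
[ 0.55716584 -0.14959426  0.12082035] [-2.29491256  2.14175078 -0.01047062] 0.017412124814991714 [ 3.38937689 -1.56021761  7.51284678]
```

Both buttons gripped straight in turn (width 17.5 mm). Release, retreat upward and back, then check from above.

{"op": "jog_arm", "data": {"increments": [[[0,0,0],[0,0,0]],[[0,0,0],[0,0,0]],[[0,0,0.7],[0,0,0]],[[0,0,0.8],[0,0,0]],[[0,0,0.8],[0,0,0]],[[-0.8,0,0.5],[0,0,0]],[[-0.5,0.8,0],[0,0,0]],[[0,1,0],[0,0,0]],[[0,0,0],[0,0,0]],[[0,0,0],[0,0,0]]], "jaw": -0.35}}

```text
time_s: 35.83
tcp_pos: [0.4758, -0.0403, 0.2869]
orientation: [2.298, -2.142, 0.001]
wrist_force: [0.1, -0.4, 0.2]
gripper_width: 0.0287
```

```bash
python3 - <<'E'
from h import *
im=ctrl.camera('wrist')[:,:,::-1][0:300,90:560]
cv2.imwrite('pics/w12.png',cv2.resize(im,(780,498)));o=ctrl.get_obs();print(o['time_s'],o['tcp_pos'],o['wrist_force'])
E
```

```text
35.875 [ 0.47594824 -0.04080432  0.28673858] [ 0.62356724 -0.16615547  0.02069754]
```

View pics/w12.png

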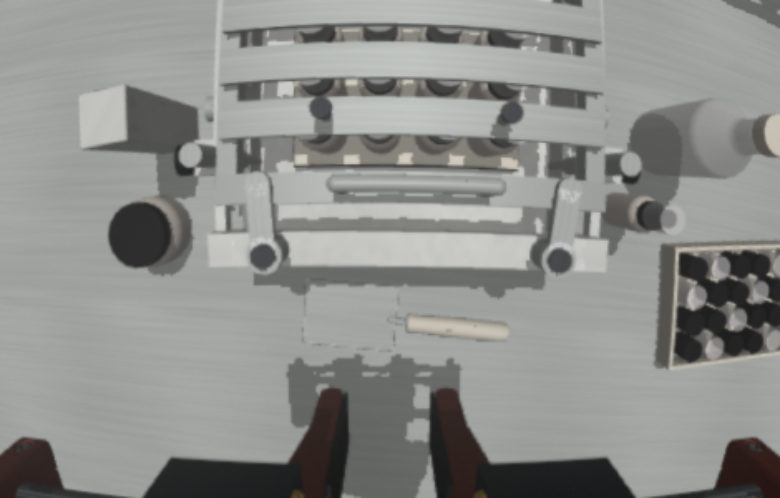

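```bash
python3 -c "
from workcell import ctrl
print(ctrl.finish_job())"
```

```text
the job is handed in; nothing more can be done
None
```

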